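# Put the press dies back on their own pads

### The job

Put the four press dies back on the pads of their own colours, each standing upright within its pad's black circle. The blue, yellow and green dies are on each other's pads, so use a free spot to change them round; the red die has to be slid along the press bed's slot to its open end before it will lift out. Leave the amber dye bottle where it stands.

Things in the scene. Friction and masses are not known exactly. Their poses are not given: they have to be found in the camera images.
- red_die: Loose upright press die, 64 mm tall, 0.12 kg. Upward from its underside: steel foot 30 mm diameter to 6 mm, neck 12 mm diameter to 16 mm, red collar 30 mm diameter to 56 mm (grip it, e.g. at 42 mm), steel tip 16 mm diameter. Origin: centre of the foot's underside; z up; round, yaw is meaningless. At the start its foot is captive in the bed's slot.
- blue_die: Loose upright press die, 64 mm tall, 0.12 kg. Upward from its underside: steel foot 30 mm diameter to 6 mm, neck 12 mm diameter to 16 mm, blue collar 30 mm diameter to 56 mm (grip it, e.g. at 42 mm), steel tip 16 mm diameter. Origin: centre of the foot's underside; z up; round, yaw is meaningless. At the start it stands on another die's pad.
- yellow_die: Loose upright press die, 64 mm tall, 0.12 kg. Upward from its underside: steel foot 30 mm diameter to 6 mm, neck 12 mm diameter to 16 mm, yellow collar 30 mm diameter to 56 mm (grip it, e.g. at 42 mm), steel tip 16 mm diameter. Origin: centre of the foot's underside; z up; round, yaw is meaningless. At the start it stands on another die's pad.
- green_die: Loose upright press die, 64 mm tall, 0.12 kg. Upward from its underside: steel foot 30 mm diameter to 6 mm, neck 12 mm diameter to 16 mm, green collar 30 mm diameter to 56 mm (grip it, e.g. at 42 mm), steel tip 16 mm diameter. Origin: centre of the foot's underside; z up; round, yaw is meaningless. At the start it stands on another die's pad.
- red_pad: Fixed flat red plastic disc on the bench, 76 mm diameter, 6 mm thick, with a thin black circle of 56 mm inner diameter on it: the place of the red die. Origin: centre of its underside, on the bench; its flat top is 6 mm above. Empty at the start.
- blue_pad: Fixed flat blue plastic disc on the bench, 76 mm diameter, 6 mm thick, with a thin black circle of 56 mm inner diameter on it: the place of the blue die. Origin: centre of its underside, on the bench; its flat top is 6 mm above.
- yellow_pad: Fixed flat yellow plastic disc on the bench, 76 mm diameter, 6 mm thick, with a thin black circle of 56 mm inner diameter on it: the place of the yellow die. Origin: centre of its underside, on the bench; its flat top is 6 mm above.
- green_pad: Fixed flat green plastic disc on the bench, 76 mm diameter, 6 mm thick, with a thin black circle of 56 mm inner diameter on it: the place of the green die. Origin: centre of its underside, on the bench; its flat top is 6 mm above.
- press_bed: Fixed metal bed 90 mm wide. Origin on the bench. A T-slot runs along its x at y=0, from the closed end at x=+63 mm to the open end at x=-50; then a bare ledge to x=-105. Slot floor and ledge 6 mm above the bench; undercut 34 wide, 9 high; lips to 20 mm, gap 16 mm. A die in it only slides; slid to -x (robot side), it lifts out once its centre is past x=-66, e.g. at -80.
- dye_bottle: Loose amber bottle with white cap, 44 mm diameter, 100 mm tall, upright; a bystander. Origin: centre of its underside, z up.
Mind the look-alikes: they are no part of the job. What is meant by the blue_die is not purple, and is the smaller of those in its own colour.

How it is judged:
By the outcome, as a careful person would: the job done as asked, in the order asked, and still so for the second after the job is handed in, with the robot touching nothing.
It also fails if it takes over 106 s, if anything falls off the work surface, if the arm or the gripper's body presses on something with over 40 N, if the wrist force passes 120 N, or if a joint passes its speed limit or range.

### The arm

A 6-joint arm with a two-finger parallel gripper is mounted at the origin on the work surface. World frame = base frame: x ahead of the robot, y to its left, z up, the work surface at z = 0. Lengths are in m, angles in degrees, forces in N, time in s.
With the tool pointing down it reaches from about 0.35 to 0.925 m from the base axis. Payload 6.4 kg.
Tool frame: the origin (TCP) lies at the very end of the fingers, on their centre line; the grasp point (between the pads) lies manip.grip_point_offset behind it (manip.grip_point_offset is the distance from the TCP to the grasp point, in m); z points along the fingers, y is the direction in which the jaws open and shut (so a half turn about z gives the same grasp; the last joint's range is limited). The gripper opens to 94 mm and grips with 3 to 60 N. Pads are 16 mm wide; open, the fingers measure 119 mm over their backs; the gripper's body (75 mm by 177 mm) begins 78 mm behind the grasp point.
Start: joints at [58.837, 14.043, 89.255, -0, 76.702, -9.975], TCP at [0.235, 0.606, 0.205] pointing down, gripper open.
Joint ranges: [-179.41, 179.41], [-58.25, 129.5], [7.25, 145.43], [-54.29, 234.29], [11.92, 165.04], [-157.13, 157.13]. Speed limits (degrees/s): [147.25, 147.25, 180, 180, 180, 180].

### API

Orientations are given as [roll, pitch, yaw] about the fixed x, y, z axes, in that order (R = Rz(yaw) Ry(pitch) Rx(roll)).
In Python, from plant import manip gives the robot as it stands. The module is installed in compiled form; this text tells all that it offers.
- The arm moves only by the tool play_rows, never from a script. Its argument "plan" is one flat list of numbers, 7 for each row, row after row: the shift along the tool's x, y, z in m, then the turn, a rotation vector about the tool's x, y, z in degrees, then the opening, from 0 (shut) to 1 (fully open). In form: [dx, dy, dz, rx, ry, rz, jaw, dx, dy, dz, rx, ry, rz, jaw, ...]. A call has 1 to 5 rows; each row shifts and turns the commanded pose from where the row before left it, along the tool's axes as they then stand; what a row does not reach is not made up. A row lasts 1/10 s, in which the tool goes at most 50 mm and 8.59 degrees, less where a joint would pass 70% of its speed; a pose out of reach is approached as far as the arm can. A call with a gripper value outside its range is refused whole. The fingers move at their own pace and stop on an object; the grip force is fixed at half the most. Time passes only in rows, so rows that do not move let the fingers close. It gives the time, the measured TCP pose, the force and the opening at its end, in the units of the state.
- manip.state(): the state, without advancing time (a new reading comes with each control period).
- manip.snapshot(name): name is "scene" or "top"; returns a dict with "frame" (400x640x3 uint8, red, green, blue), "vertical_fov" (degrees; the focal length in pixels is half the picture's height over the tangent of half this angle, whatever the lens; pixels are square), "cx", "cy" (the principal point, pixels), "k1" (the pictures are not rectified: a ray, as slopes to the right and down, at radius r is drawn at 1 + k1 r^2 times it, then the intrinsics apply), "extrinsics" (4x4, takes a point from camera to world coordinates). Camera axes: x right, y up, looking along -z (the intrinsics and any distortion apply to the point x, -y, -z); pixel columns grow to the right and rows downward; lengths in m; the calibration is good to about 2 mm. A picture is of the moment at which its call begins. There is no depth.
- manip.job_done(): hands the job in, once; it reports no verdict.
The state is a dict: "t": time; "q": joint angles; "dq": joint speeds; "joint_efforts": joint torques, N m; "tool_pos": TCP position; "eef_rot": TCP orientation; "ft_force": force on the tool from outside, world axes, zero at the start; "torque": the same for the moment, N m; "width": finger opening in m.
Only numpy, scipy, OpenCV 4.12 (cv2) and the standard library are available. Lean on these libraries where they do the work, as an engineer would, in place of code of your own. Each camera call takes 0.05 s, during which the arm holds its last target.

## Working session

There is one attempt and no reset: what is moved stays moved. The work goes in short steps, Python scripts to look and compute and a tool call to move; the robot and the scene stay as the last step left them, time stands still between calls to the robot, and variables do not carry over. Pictures are saved under pics/ and viewed, and the job is handed in when it is done.

Besides the shell and the picture viewer there is one more tool, called after "Call:" by a JSON object that holds its "fn" and its "kwargs". play_rows: Moves the arm, as the interface text tells. Its arguments: {"type":"object","properties":{"plan":{"type":"array","items":{"type":"number"}}},"required":["plan"]}

```bash
mkdir -p pics; ls; cat > h.py <<'E'
import numpy as np, cv2
from plant import manip
def cam(name,fn=None):
    s=manip.snapshot(name)
    if fn: cv2.imwrite(fn,s['frame'][:,:,::-1])
    c={k:s[k] for k in s if k!='frame'}
    np.save('cam_'+name+'.npy',c,allow_pickle=True); np.save('img_'+name+'.npy',s['frame'])
    return s
def ld(name): return np.load('cam_'+name+'.npy',allow_pickle=True).item()
def K(c):
    f=200/np.tan(np.radians(c['vertical_fov'])/2)
    return f
def ray(c,u,v):
    f=K(c); d=np.array([(u-c['cx'])/f,(v-c['cy'])/f]); p=d.copy()
    for _ in range(30): p=d/(1+c['k1']*(p@p))
    E=np.array(c['extrinsics']); return E[:3,3],E[:3,:3]@np.array([p[0],-p[1],-1])
def at(c,u,v,z):
    o,d=ray(c,u,v); return o+d*(z-o[2])/d[2]
def proj(c,P):
    E=np.array(c['extrinsics']); q=E[:3,:3].T@(np.array(P)-E[:3,3]); p=np.array([q[0],-q[1]])/-q[2]
    p=p*(1+c['k1']*(p@p)); return p*K(c)+[c['cx'],c['cy']]
def crop(name,x0,y0,x1,y1,k,fn):
    im=np.load('img_'+name+'.npy')[y0:y1,x0:x1,::-1]
    cv2.imwrite(fn,cv2.resize(im,None,fx=k,fy=k,interpolation=cv2.INTER_CUBIC))
E
python3 - <<'E'
from h import *
for n in('scene','top'):
    s=cam(n,f'pics/{n}0.png'); print(ld(n))
print(manip.state(),manip.grip_point_offset)
E
```

```text
pics
{'vertical_fov': 50.4377222225911, 'cx': 320.8681008930782, 'cy': 199.19148597334123, 'k1': -0.0425350414345371, 'extrinsics': array([[ 0.66855313, -0.38459769,  0.63649142,  1.06366555],
       [ 0.74364585,  0.35178709, -0.56853909, -0.3659806 ],
       [-0.00525065,  0.85342279,  0.52119284,  0.4680523 ],
       [ 0.        ,  0.        ,  0.        ,  1.        ]])}
{'vertical_fov': 42.57002891207905, 'cx': 324.2360445038418, 'cy': 208.31619124372142, 'k1': -0.10122688526647143, 'extrinsics': array([[ 6.84958443e-02,  9.75764316e-01, -2.07827620e-01,
         3.67602674e-01],
       [-9.97651238e-01,  6.71125149e-02, -1.37083160e-02,
         7.98147629e-02],
       [ 5.71748635e-04,  2.08278445e-01,  9.78069406e-01,
         1.06080881e+00],
       [ 0.00000000e+00,  0.00000000e+00,  0.00000000e+00,
         1.00000000e+00]])}
{'t': 0.1, 'q': array([ 5.88373733e+01,  1.40786779e+01,  8.93154309e+01,  1.42563711e-04,
        7.67004853e+01, -9.97314572e+00]), 'dq': array([-0.0578687 , -0.16497285, -0.15234217, -0.02846847, -0.02158322,
       -0.01677006]), 'joint_efforts': array([-7.56128593e-04, -4.16914237e+01, -3.15525913e+01,  6.86523970e-02,
        3.09962220e-02, -4.41915245e-05]), 'tool_pos': array([0.23464593, 0.60561636, 0.20449503]), 'eef_rot': array([-1.79906859e+02, -1.65190216e-02,  1.58810473e+02]), 'ft_force': array([ 0.20938396,  0.66248673, -0.20187647]), 'torque': array([-0.03210073,  0.0528582 ,  0.02679085]), 'width': 0.09411916237683522} 0.0188
```

View pics/scene0.png

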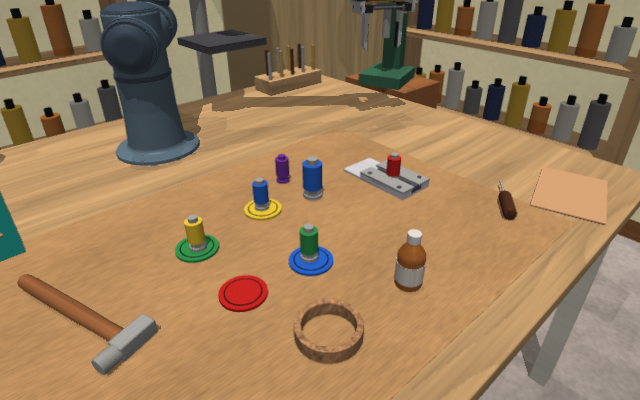

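View pics/top0.png

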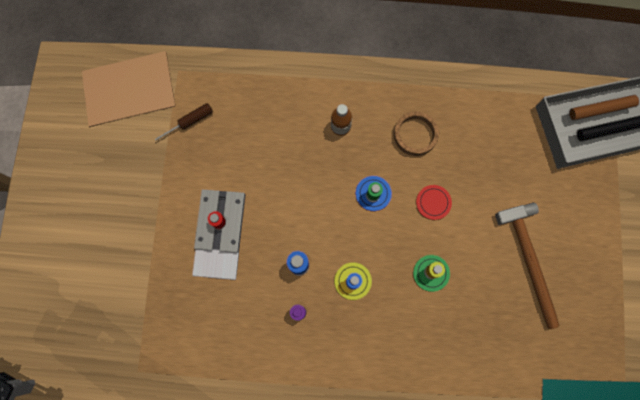

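The blue pieces are the small one on the yellow pad (scene 261,195; top 354,282), the larger look-alike (313,178; 297,263) and the purple one (282,168; 298,313). I choose the small one on the yellow pad. I'll check that in a close crop.

```bash
python3 - <<'E'
from h import *
crop('top',270,160,470,330,4,'pics/tc.png')
crop('top',180,170,260,290,5,'pics/bed.png')
crop('scene',160,140,360,320,4,'pics/sc.png')
E
```

```text
(no output)
```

View pics/tc.png

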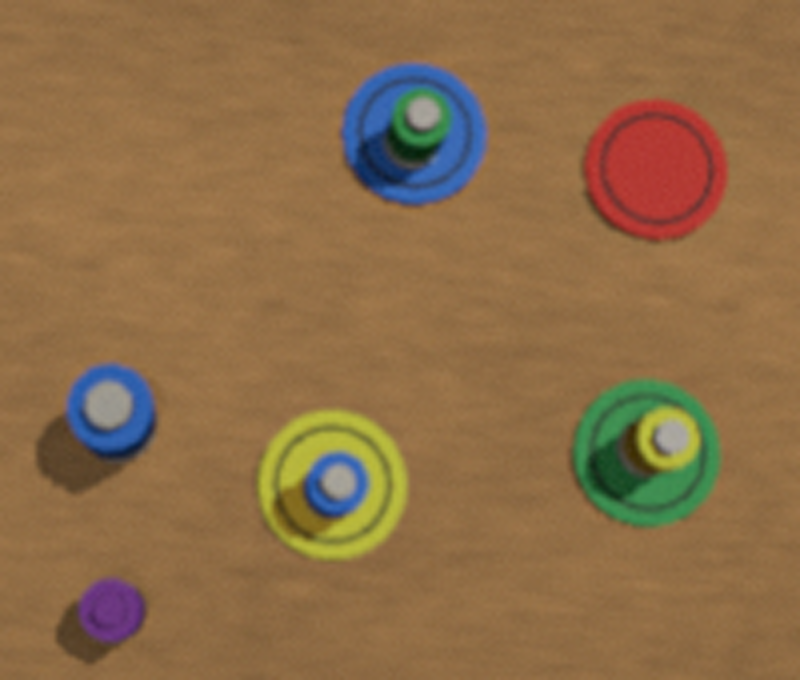

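View pics/bed.png

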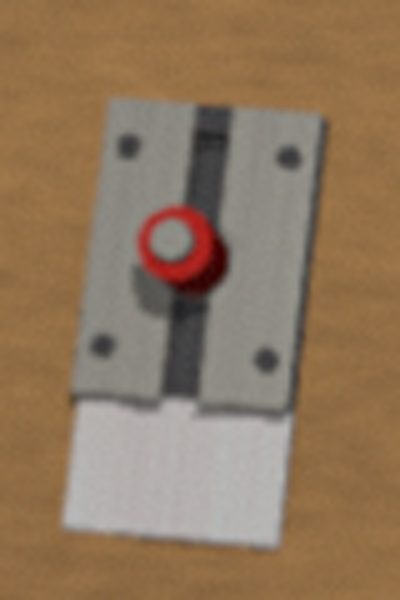

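View pics/sc.png

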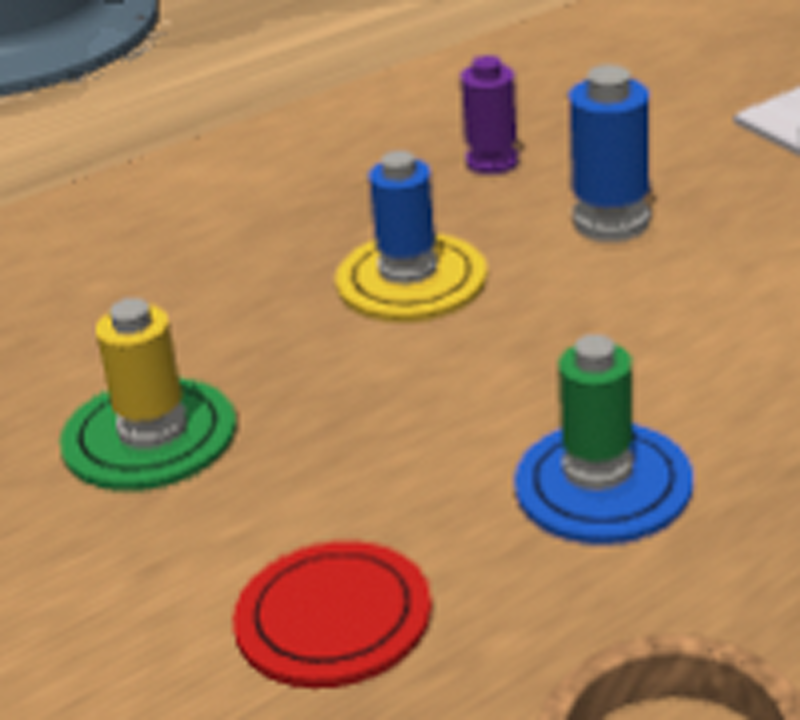

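```bash
python3 - <<'E'
from h import *
T=ld('top');S=ld('scene')
def t(U,V,z,x0=270,y0=160,k=4): return at(T,(U+.5)/k-.5+x0,(V+.5)/k-.5+y0,z)
def s(U,V,z): return at(S,(U+.5)/4-.5+160,(V+.5)/4-.5+140,z)
for n,a,b,z in [('green tip',(423,112),(595,345),.07),('yellow tip',(672,437),(130,308),.07),('blue tip',(338,481),(398,160),.07),
 ('blue pad',(415,134),(604,482),.006),('red pad',(656,170),(333,612),.006),('green pad',(647,453),(149,433),.006),('yellow pad',(333,484),(412,275),.006),('bigblue top',(108,405),(608,75),.09)]:
    print(n,t(*a,z).round(4),s(*b,z).round(4))
b=lambda U,V,z:t(U,V,z,180,170,5)
for n,U,V,z in [('scr1',129,147,.02),('scr2',289,157,.02),('scr3',103,345,.02),('scr4',266,360,.02),('red tip',171,240,.07),('ledgeL',62,527,.006),('ledgeR',279,546,.006),('far L',110,99,.02),('farR',324,119,.02),('nearL',72,396,.02),('nearR',292,412,.02)]: print(n,b(U,V,z).round(4))
print(at(S,394,155,.07), at(T,298,313,.05),at(T,342,108,.1))
E
```

```text
green tip [ 0.6272 -0.0051  0.07  ] [ 0.6259 -0.0026  0.07  ]
yellow tip [ 0.4735 -0.1337  0.07  ] [ 0.4723 -0.1309  0.07  ]
blue tip [0.4419 0.0268 0.07  ] [0.4418 0.0283 0.07  ]
blue pad [ 0.6317 -0.0069  0.006 ] [ 0.6348 -0.007   0.006 ]
red pad [ 0.621  -0.1354  0.006 ] [ 0.6237 -0.1353  0.006 ]
green pad [ 0.4713 -0.1347  0.006 ] [ 0.4742 -0.1342  0.006 ]
yellow pad [0.445  0.0258 0.006 ] [0.4464 0.0274 0.006 ]
bigblue top [0.4687 0.1386 0.09  ] [0.4712 0.1388 0.09  ]
scr1 [0.5916 0.3438 0.02  ]
scr2 [0.5919 0.2761 0.02  ]
scr3 [0.5076 0.3449 0.02  ]
scr4 [0.5062 0.2768 0.02  ]
red tip [0.5445 0.31   0.07  ]
ledgeL [0.4328 0.3569 0.006 ]
ledgeR [0.4318 0.2662 0.006 ]
far L [0.6116 0.3543 0.02  ]
farR [0.6091 0.2631 0.02  ]
nearL [0.4856 0.3553 0.02  ]
nearR [0.4856 0.2639 0.02  ]
[0.54787464 0.3081067  0.07      ] [0.37199553 0.13049342 0.05      ] [0.77937452 0.07183338 0.1       ]
```

Call:
{"fn": "play_rows", "kwargs": {"plan": [0,0,0.018,0,0,-7.06,1,0,0,0.018,0,0,-7.06,1,0,0,0.018,0,0,-7.06,1,-0.025,-0.038,0,0,0,0,1,-0.025,-0.038,0,0,0,0,1]}}

```text
t: 0.6
tool_pos: [0.2843, 0.5289, 0.1497]
eef_rot: [-179.9, -0.1, -179.9]
ft_force: [0.8, -0.6, 1.4]
width: 0.0936
```

Call:
{"fn": "play_rows", "kwargs": {"plan": [-0.0245,-0.038,0,0,0,0,1,-0.0245,-0.038,0,0,0,0,1,-0.0245,-0.038,0,0,0,0,1,-0.0245,-0.038,0,0,0,0,1,-0.0245,-0.038,0,0,0,0,1]}}

```text
t: 1.1
tool_pos: [0.4078, 0.3383, 0.1512]
eef_rot: [-180.0, -0.0, -180.0]
ft_force: [-0.5, 0.3, -0.6]
width: 0.0942
```

Call:
{"fn": "play_rows", "kwargs": {"plan": [-0.0245,-0.038,0,0,0,0,1,-0.0245,-0.038,0,0,0,0,1,-0.0245,-0.038,0,0,0,0,1,-0.0245,-0.038,0,0,0,0,1,-0.0245,-0.038,0,0,0,0,1]}}

```text
t: 1.6
tool_pos: [0.5303, 0.1483, 0.1512]
eef_rot: [180.0, -0.0, 180.0]
ft_force: [-0.2, 0.4, 0.6]
width: 0.0937
```

Call:
{"fn": "play_rows", "kwargs": {"plan": [-0.0245,-0.038,0,0,0,0,1,-0.0245,-0.038,0,0,0,0,1,-0.0245,-0.038,0,0,0,0,1,-0.0245,-0.038,0,0,0,0,1,0,0,0,0,0,0,1]}}

```text
t: 2.1
tool_pos: [0.6297, -0.0064, 0.1511]
eef_rot: [-179.9, 0.0, 179.7]
ft_force: [-1.0, 0.4, -0.0]
width: 0.0941
```

Call:
{"fn": "play_rows", "kwargs": {"plan": [0.003,0.002,0.03,0,0,0,1,0,0,0.03,0,0,0,1,0,0,0.03,0,0,0,1,0,0,0.022,0,0,0,1,0,0,0.01,0,0,0,1]}}

```text
t: 2.6
tool_pos: [0.6223, 0.0012, 0.0264]
eef_rot: [179.9, -0.3, -180.0]
ft_force: [-1.5, 0.6, 0.4]
width: 0.0941
```

```bash
python3 - <<'E'
from h import *
cam('scene');print(manip.state()['tool_pos'])
crop('scene',220,120,400,280,4,'pics/g1.png')
E
```

```text
[0.62215526 0.00109572 0.02600301]
```

View pics/g1.png

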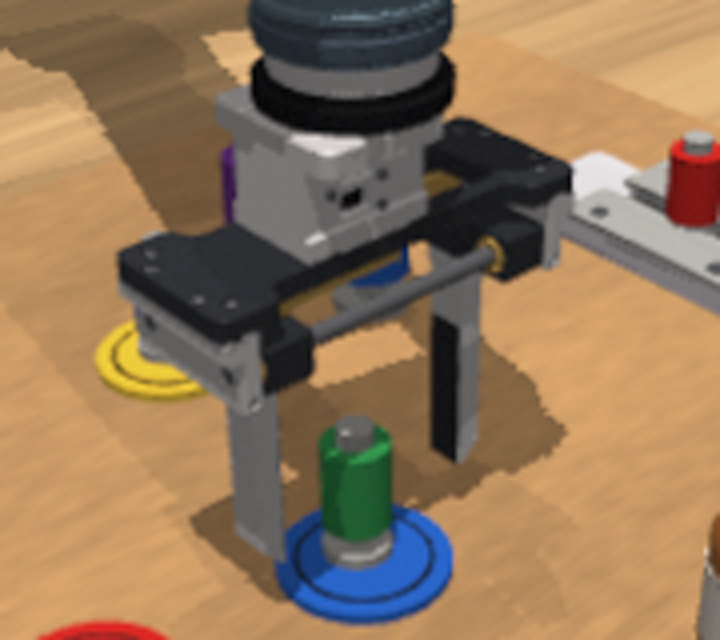

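Call:
{"fn": "play_rows", "kwargs": {"plan": [-0.004,-0.005,-0.003,0,0,0,1,0,0,0,0,0,0,0.5,0,0,0,0,0,0,0.2,0,0,0,0,0,0,0,0,0,0,0,0,0,0]}}

```text
t: 3.15
tool_pos: [0.6292, -0.005, 0.0331]
eef_rot: [-180.0, 0.1, 180.0]
ft_force: [0.9, -0.4, 1.1]
width: 0.0652
```

Call:
{"fn": "play_rows", "kwargs": {"plan": [0,0,0,0,0,0,0,0,0,0,0,0,0,0,0,0,0,0,0,0,0,0,0,0,0,0,0,0,0,0,0,0,0,0,0]}}

```text
t: 3.65
tool_pos: [0.6288, -0.0049, 0.0324]
eef_rot: [180.0, -0.0, 180.0]
ft_force: [0.3, -0.3, -0.4]
width: 0.0297
```

Call:
{"fn": "play_rows", "kwargs": {"plan": [0,0,-0.01,0,0,0,0,0,0,-0.03,0,0,0,0,0,0,-0.03,0,0,0,0,0,0,-0.02,0,0,0,0,0.029,-0.018,0,0,0,0,0]}}

```text
t: 4.15
tool_pos: [0.6042, -0.0228, 0.1278]
eef_rot: [-179.9, 0.6, -179.9]
ft_force: [-1.0, -0.9, -0.6]
width: 0.0295
```

Call:
{"fn": "play_rows", "kwargs": {"plan": [0.03,-0.018,0,0,0,0,0,0.03,-0.019,0,0,0,0,0,0,0,0.03,0,0,0,0,0,0,0.03,0,0,0,0,0,0,0.02,0,0,0,0]}}

```text
t: 4.65
tool_pos: [0.5388, -0.06, 0.0413]
eef_rot: [180.0, -0.1, 180.0]
ft_force: [-0.2, -0.2, -2.0]
width: 0.0294
```

Call:
{"fn": "play_rows", "kwargs": {"plan": [0,0,0.008,0,0,0,0,0,0,0.005,0,0,0,0,0,0,0,0,0,0,0,0,0,0,0,0,0,0,0,0,0,0,0,0,0]}}

```text
t: 5.15
tool_pos: [0.5407, -0.0602, 0.0306]
eef_rot: [-180.0, 0.1, 180.0]
ft_force: [0.8, -0.1, -1.1]
width: 0.0294
```

Call:
{"fn": "play_rows", "kwargs": {"plan": [0,0,0.002,0,0,0,0,0,0,0.002,0,0,0,0,0,0,0,0,0,0,0,0,0,0,0,0,0,0]}}

```text
t: 5.55
tool_pos: [0.5404, -0.0601, 0.0263]
eef_rot: [-180.0, 0.1, 180.0]
ft_force: [-1.2, 0.3, 6.1]
width: 0.0292
```

```bash
python3 - <<'E'
from h import *
cam('scene');s=manip.state();print(s['tool_pos'],s['ft_force'])
crop('scene',220,120,400,280,4,'pics/g2.png')
E
```

```text
[ 0.54037999 -0.06007197  0.02629367] [-2.09299727  1.22442257  5.17342683]
```

View pics/g2.png

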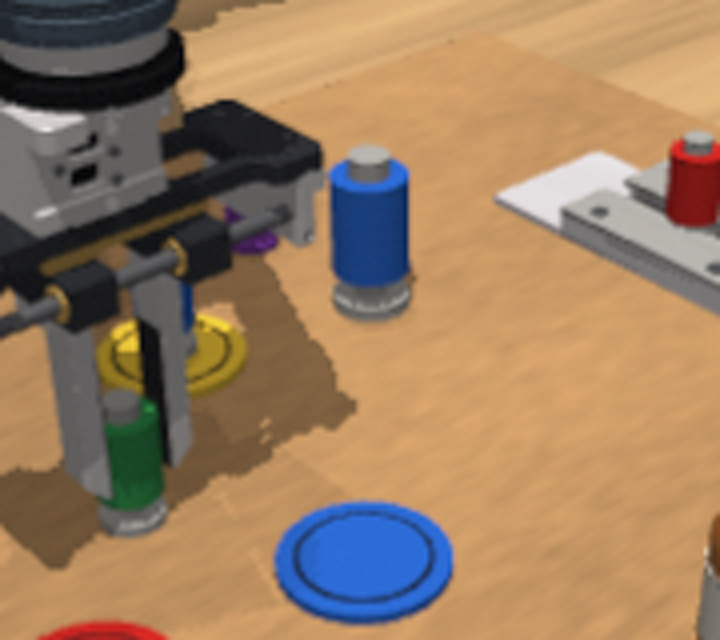

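Call:
{"fn": "play_rows", "kwargs": {"plan": [0,0,0,0,0,0,0.5,0,0,0,0,0,0,0.8,0,0,0,0,0,0,1,0,0,0,0,0,0,1,0,0,-0.02,0,0,0,1]}}

```text
t: 6.1
tool_pos: [0.5374, -0.0593, 0.043]
eef_rot: [179.9, -0.3, 180.0]
ft_force: [0.1, 1.1, -0.4]
width: 0.0663
```

Call:
{"fn": "play_rows", "kwargs": {"plan": [0,0,-0.04,0,0,0,1,0,0,-0.04,0,0,0,1,0.035,0.03,0,0,0,0,1,0.035,0.03,0,0,0,0,1,0.028,0.0275,0,0,0,0,1]}}

```text
t: 6.6
tool_pos: [0.4402, 0.0284, 0.1253]
eef_rot: [180.0, -0.0, 180.0]
ft_force: [-0.1, -0.1, 0.8]
width: 0.0938
```

Call:
{"fn": "play_rows", "kwargs": {"plan": [0,0,0.02,0,0,0,1,0,0,0.03,0,0,0,1,0,0,0.0235,0,0,0,1,0,0,0.02,0,0,0,1,0,0,0,0,0,0,1]}}

```text
t: 7.1
tool_pos: [0.4393, 0.028, 0.0294]
eef_rot: [179.9, -0.3, 180.0]
ft_force: [1.0, -0.3, -0.3]
width: 0.094
```

Call:
{"fn": "play_rows", "kwargs": {"plan": [0,0,0,0,0,0,0.6,0,0,0,0,0,0,0.3,0,0,0,0,0,0,0,0,0,0,0,0,0,0,0,0,0,0,0,0,0]}}

```text
t: 7.6
tool_pos: [0.4423, 0.0275, 0.0325]
eef_rot: [-180.0, 0.1, 180.0]
ft_force: [0.2, 0.0, -0.2]
width: 0.0574
```

Call:
{"fn": "play_rows", "kwargs": {"plan": [0,0,0,0,0,0,0,0,0,0,0,0,0,0,0,0,0,0,0,0,0]}}

```text
t: 7.9
tool_pos: [0.4418, 0.0275, 0.0319]
eef_rot: [-180.0, -0.0, 180.0]
ft_force: [-0.8, 0.3, 0.3]
width: 0.0337
```

```bash
python3 - <<'E'
from h import *
cam('scene');s=manip.state();print(s['tool_pos'],s['ft_force'],s['width'])
crop('scene',200,100,400,280,4,'pics/g3.png')
E
```

```text
[0.44183378 0.02749157 0.03194154] [ 1.06774819  1.56426104 -0.92879671] 0.029290766900803043
```

View pics/g3.png

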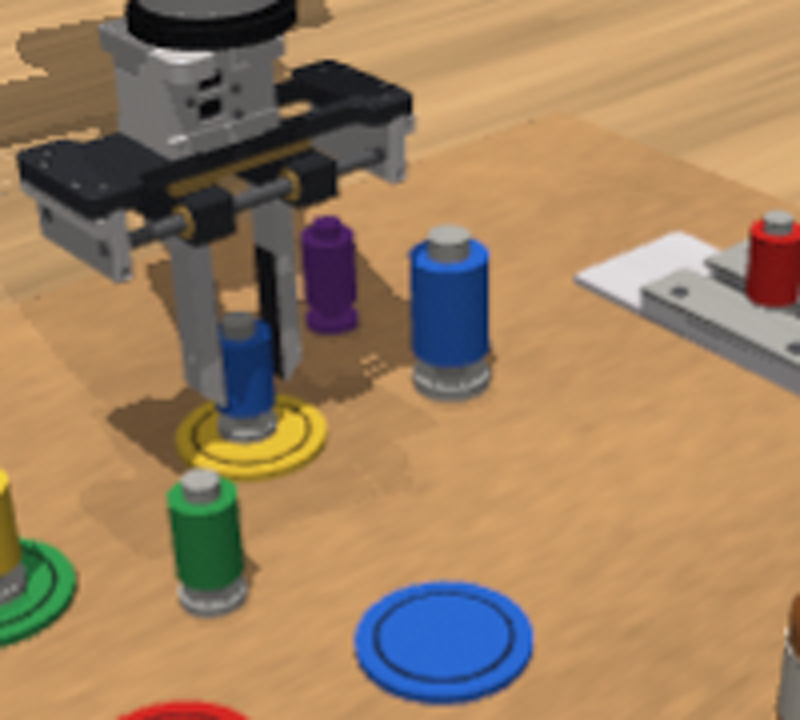

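Call:
{"fn": "play_rows", "kwargs": {"plan": [0,0,-0.02,0,0,0,0,0,0,-0.04,0,0,0,0,0,0,-0.04,0,0,0,0,-0.0382,-0.0069,0,0,0,0,0,-0.0382,-0.0069,0,0,0,0,0]}}

```text
t: 8.45
tool_pos: [0.5203, 0.0135, 0.135]
eef_rot: [-179.9, 0.3, -180.0]
ft_force: [-1.6, -0.0, -1.7]
width: 0.0294
```

Call:
{"fn": "play_rows", "kwargs": {"plan": [-0.0382,-0.0069,0,0,0,0,0,-0.0382,-0.0069,0,0,0,0,0,-0.0382,-0.0069,0,0,0,0,0,0,0,0.03,0,0,0,0,0,0,0.03,0,0,0,0]}}

```text
t: 8.95
tool_pos: [0.6344, -0.0074, 0.0715]
eef_rot: [-180.0, 0.1, 180.0]
ft_force: [-1.0, 0.1, -2.0]
width: 0.0294
```

Call:
{"fn": "play_rows", "kwargs": {"plan": [0,0,0.02,0,0,0,0,0,0,0.015,0,0,0,0,0,0,0.004,0,0,0,0,0,0,0,0,0,0,0,0,0,0,0,0,0,0]}}

```text
t: 9.45
tool_pos: [0.6335, -0.0071, 0.0337]
eef_rot: [-180.0, 0.1, 180.0]
ft_force: [-0.2, -0.5, -2.1]
width: 0.0299
```

Call:
{"fn": "play_rows", "kwargs": {"plan": [0,0,0.0015,0,0,0,0,0,0,0.0015,0,0,0,0,0,0,0,0,0,0,0,0,0,0,0,0,0,0]}}

```text
t: 9.85
tool_pos: [0.6337, -0.0071, 0.0317]
eef_rot: [-180.0, 0.1, 180.0]
ft_force: [-2.9, 0.2, 6.6]
width: 0.0294
```

```bash
python3 - <<'E'
from h import *
cam('scene');s=manip.state();print(s['tool_pos'],s['ft_force'],s['width'])
crop('scene',200,100,400,280,4,'pics/g4.png')
E
```

```text
[ 0.63372703 -0.00705777  0.03175429] [-2.72695387  0.5995304   5.31228067] 0.029118307015948613
```

View pics/g4.png

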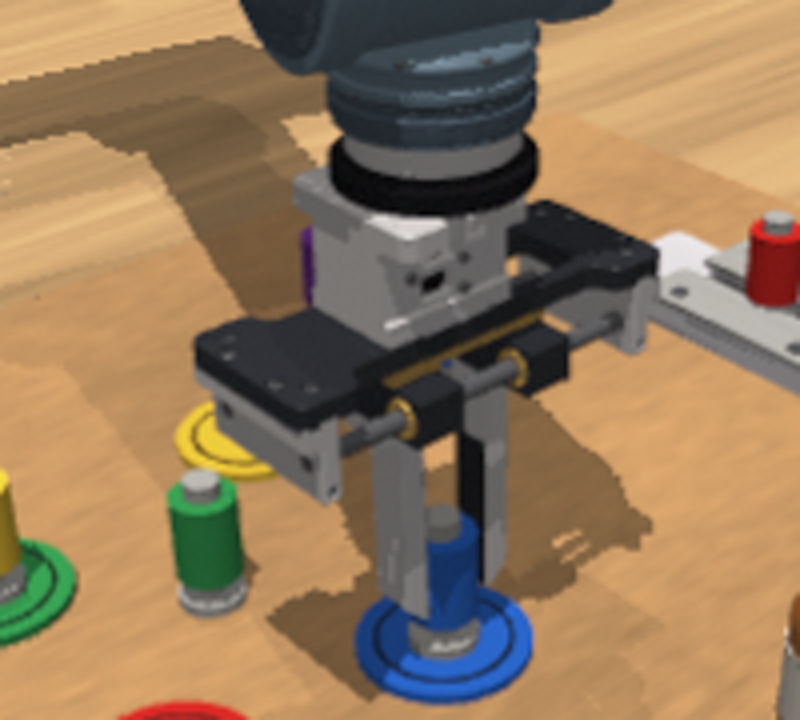

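Call:
{"fn": "play_rows", "kwargs": {"plan": [0,0,0,0,0,0,0.5,0,0,0,0,0,0,0.8,0,0,0,0,0,0,1,0,0,0,0,0,0,1,0,0,-0.02,0,0,0,1]}}

```text
t: 10.4
tool_pos: [0.6303, -0.0065, 0.0471]
eef_rot: [179.9, -0.3, 180.0]
ft_force: [0.8, 0.3, -0.2]
width: 0.0662
```

Call:
{"fn": "play_rows", "kwargs": {"plan": [0,0,-0.04,0,0,0,1,0,0,-0.04,0,0,0,1,0.032,-0.025,0,0,0,0,1,0.032,-0.025,0,0,0,0,1,0.032,-0.025,0,0,0,0,1]}}

```text
t: 10.9
tool_pos: [0.5358, -0.0825, 0.1302]
eef_rot: [-180.0, 0.0, -180.0]
ft_force: [0.0, -0.1, -0.0]
width: 0.0938
```

Call:
{"fn": "play_rows", "kwargs": {"plan": [0.032,-0.025,0,0,0,0,1,0.032,-0.025,0,0,0,0,1,0,0,0.03,0,0,0,1,0,0,0.03,0,0,0,1,0,0,0.026,0,0,0,1]}}

```text
t: 11.4
tool_pos: [0.4724, -0.1322, 0.043]
eef_rot: [-180.0, 0.0, 179.9]
ft_force: [-0.5, -0.1, -0.4]
width: 0.0941
```

Call:
{"fn": "play_rows", "kwargs": {"plan": [0,0,0.013,0,0,0,1,0,0,0,0,0,0,1,0,0,0,0,0,0,0.6,0,0,0,0,0,0,0.3,0,0,0,0,0,0,0]}}

```text
t: 11.9
tool_pos: [0.4739, -0.1324, 0.0323]
eef_rot: [-179.9, 0.1, -180.0]
ft_force: [-0.0, 0.5, -0.7]
width: 0.0734
```

Call:
{"fn": "play_rows", "kwargs": {"plan": [0,0,0,0,0,0,0,0,0,0,0,0,0,0,0,0,0,0,0,0,0,0,0,0,0,0,0,0,0,0,0,0,0,0,0]}}

```text
t: 12.4
tool_pos: [0.4728, -0.132, 0.031]
eef_rot: [-180.0, -0.0, 180.0]
ft_force: [0.7, -0.2, 0.3]
width: 0.0337
```

```bash
python3 - <<'E'
from h import *
cam('scene');s=manip.state();print(s['tool_pos'],s['ft_force'],s['width'])
crop('scene',160,120,360,300,4,'pics/g5.png')
E
```

```text
[ 0.47285969 -0.13205845  0.03098713] [-0.35638964  1.27282162 -0.85606808] 0.02919521559296769
```

View pics/g5.png

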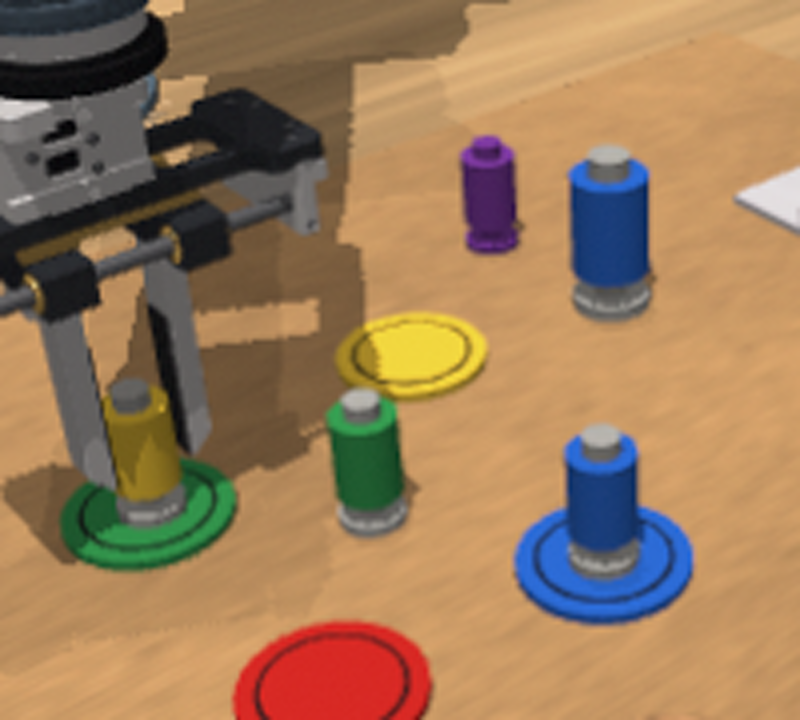

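Call:
{"fn": "play_rows", "kwargs": {"plan": [0,0,-0.02,0,0,0,0,0,0,-0.04,0,0,0,0,0,0,-0.04,0,0,0,0,0.0069,0.0396,0,0,0,0,0,0.0069,0.0396,0,0,0,0,0]}}

```text
t: 12.95
tool_pos: [0.4598, -0.0528, 0.1325]
eef_rot: [-179.9, 0.2, 179.8]
ft_force: [1.1, 0.7, -1.6]
width: 0.0295
```

Call:
{"fn": "play_rows", "kwargs": {"plan": [0.0069,0.0396,0,0,0,0,0,0.0069,0.0396,0,0,0,0,0,0,0,0.03,0,0,0,0,0,0,0.03,0,0,0,0,0,0,0.02,0,0,0,0]}}

```text
t: 13.45
tool_pos: [0.4438, 0.0272, 0.049]
eef_rot: [180.0, -0.1, -179.9]
ft_force: [-0.5, -0.5, -0.9]
width: 0.0294
```

Call:
{"fn": "play_rows", "kwargs": {"plan": [0,0,0.014,0,0,0,0,0,0,0.004,0,0,0,0,0,0,0.002,0,0,0,0,0,0,0.001,0,0,0,0,0,0,0,0,0,0,0]}}

```text
t: 13.95
tool_pos: [0.4461, 0.0263, 0.031]
eef_rot: [-180.0, 0.1, 180.0]
ft_force: [-0.2, -0.2, -1.5]
width: 0.0295
```

```bash
python3 - <<'E'
from h import *
cam('scene');s=manip.state();print(s['tool_pos'],s['ft_force'],s['width'])
crop('scene',160,120,360,300,4,'pics/g6.png')
E
```

```text
[0.44614525 0.02626282 0.03092737] [-0.63817444  0.06164175  1.34497231] 0.029485787532437753
```

View pics/g6.png

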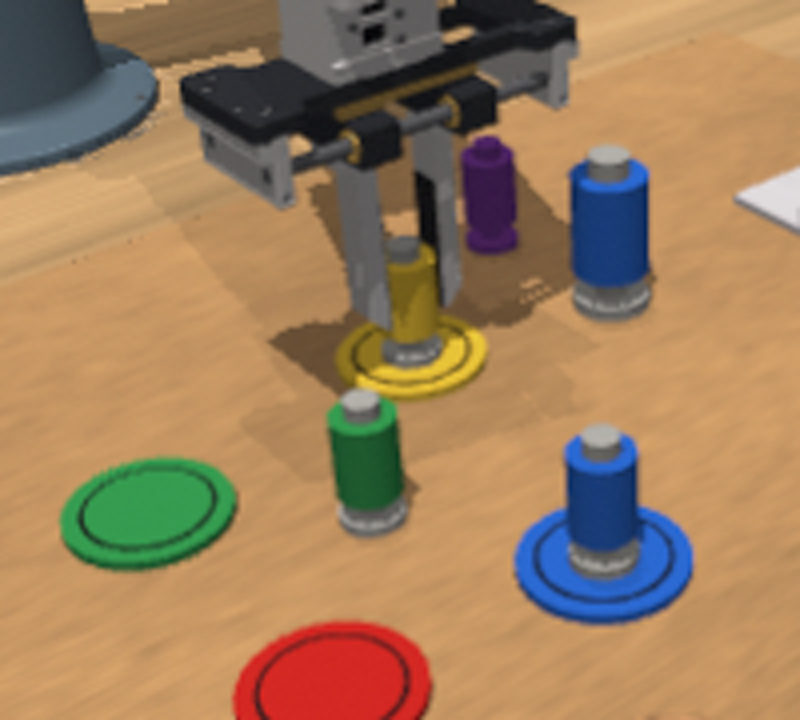

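Call:
{"fn": "play_rows", "kwargs": {"plan": [0,0,0.001,0,0,0,0,0,0,0,0,0,0,0.5,0,0,0,0,0,0,1,0,0,0,0,0,0,1,0,0,0,0,0,0,1]}}

```text
t: 14.5
tool_pos: [0.4453, 0.0264, 0.029]
eef_rot: [-180.0, 0.0, 180.0]
ft_force: [0.4, -0.7, -0.4]
width: 0.0583
```

Call:
{"fn": "play_rows", "kwargs": {"plan": [0,0,-0.02,0,0,0,1,0,0,-0.04,0,0,0,1,0,0,-0.04,0,0,0,1,-0.0312,-0.0289,0,0,0,0,1,-0.0312,-0.0289,0,0,0,0,1]}}

```text
t: 15.0
tool_pos: [0.5097, -0.032, 0.1318]
eef_rot: [-179.9, 0.3, -179.9]
ft_force: [-0.1, -0.2, -0.3]
width: 0.0935
```

```bash
python3 - <<'E'
from h import *
S=ld('scene'); print(at(S,360.5/4-.5+160,398.5/4-.5+120,.064), at(S,601.5/4-.5+160,434.5/4-.5+120,.07))
E
```

```text
[ 0.53683209 -0.05806172  0.064     ] [ 0.63236846 -0.0049743   0.07      ]
```

Call:
{"fn": "play_rows", "kwargs": {"plan": [-0.0302,-0.0288,0,0,0,0,1,0,0,0.03,0,0,0,1,0,0,0.03,0,0,0,1,0,0,0.025,0,0,0,1,0,0,0.0165,0,0,0,1]}}

```text
t: 15.5
tool_pos: [0.5365, -0.0599, 0.0251]
eef_rot: [179.9, -0.2, 180.0]
ft_force: [-0.1, 0.2, 0.7]
width: 0.094
```

Call:
{"fn": "play_rows", "kwargs": {"plan": [0,0,0,0,0,0,1,0,0,0,0,0,0,1,0,0,0,0,0,0,0.6,0,0,0,0,0,0,0.3,0,0,0,0,0,0,0]}}

```text
t: 16.0
tool_pos: [0.5385, -0.0604, 0.0284]
eef_rot: [-180.0, 0.1, 180.0]
ft_force: [-0.3, -0.3, 0.2]
width: 0.0734
```

Call:
{"fn": "play_rows", "kwargs": {"plan": [0,0,0,0,0,0,0,0,0,0,0,0,0,0,0,0,0,0,0,0,0,0,0,0,0,0,0,0,0,0,0,0,0,0,0]}}

```text
t: 16.5
tool_pos: [0.5378, -0.0602, 0.0274]
eef_rot: [180.0, -0.0, 180.0]
ft_force: [0.5, 0.3, 0.4]
width: 0.0337
```

Call:
{"fn": "play_rows", "kwargs": {"plan": [0,0,0,0,0,0,0,0,0,-0.01,0,0,0,0,0,0,-0.03,0,0,0,0,0,0,-0.03,0,0,0,0,0,0,-0.03,0,0,0,0]}}

```text
t: 17.0
tool_pos: [0.5376, -0.0601, 0.129]
eef_rot: [180.0, -0.0, 180.0]
ft_force: [1.0, -0.1, -0.7]
width: 0.0298
```

```bash
python3 - <<'E'
from h import *
cam('scene');s=manip.state();print(s['tool_pos'],s['ft_force'],s['width'])
crop('scene',160,120,360,300,4,'pics/g7.png')
E
```

```text
[ 0.54106413 -0.06110738  0.13472264] [3.00861027 0.25070258 2.28443654] 0.029542026602536877
```

View pics/g7.png

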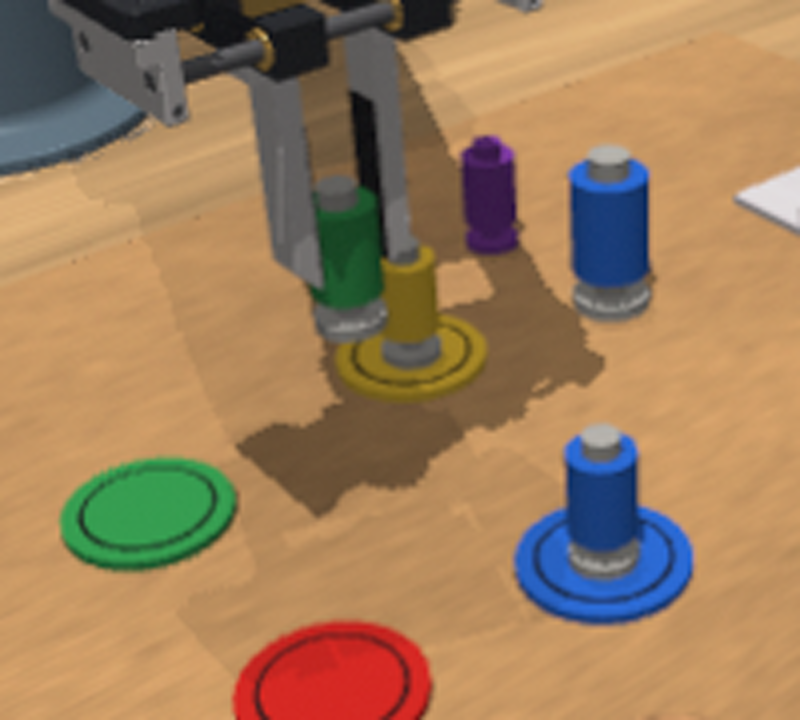

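Call:
{"fn": "play_rows", "kwargs": {"plan": [0.0217,-0.0248,0,0,0,0,0,0.0217,-0.0248,0,0,0,0,0,0.0217,-0.0248,0,0,0,0,0,0,0,0.03,0,0,0,0,0,0,0.03,0,0,0,0]}}

```text
t: 17.55
tool_pos: [0.4731, -0.1358, 0.0679]
eef_rot: [-179.9, 0.2, 179.9]
ft_force: [-0.8, -0.5, -1.6]
width: 0.0295
```

Call:
{"fn": "play_rows", "kwargs": {"plan": [0,0,0.02,0,0,0,0,0,0,0.01,0,0,0,0,0,0,0.003,0,0,0,0,0,0,0.002,0,0,0,0,0,0,0,0,0,0,0]}}

```text
t: 18.05
tool_pos: [0.4737, -0.135, 0.0337]
eef_rot: [-179.9, 0.1, -180.0]
ft_force: [-0.5, -0.0, -1.2]
width: 0.0294
```

```bash
python3 - <<'E'
from h import *
cam('scene');s=manip.state();print(s['tool_pos'],s['ft_force'],s['width'])
crop('scene',160,120,360,300,4,'pics/g8.png')
E
```

```text
[ 0.47381001 -0.1350467   0.03364691] [ 0.68969626 -0.03475312 -0.66335086] 0.029675844629760847
```

View pics/g8.png

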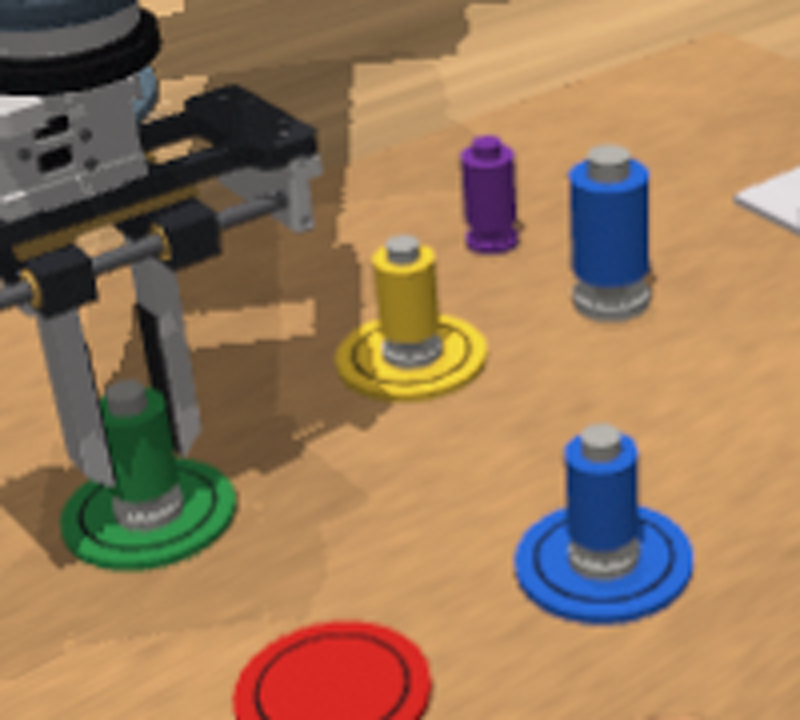

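Call:
{"fn": "play_rows", "kwargs": {"plan": [0,0,0.0015,0,0,0,0,0,0,0.0005,0,0,0,0,0,0,0,0,0,0,0.5,0,0,0,0,0,0,1,0,0,0,0,0,0,1]}}

```text
t: 18.6
tool_pos: [0.4729, -0.1347, 0.0307]
eef_rot: [-180.0, 0.0, 180.0]
ft_force: [-0.2, 0.5, 0.0]
width: 0.0501
```

Call:
{"fn": "play_rows", "kwargs": {"plan": [0,0,0,0,0,0,1,0,0,-0.02,0,0,0,1,0,0,-0.04,0,0,0,1,0,0,-0.04,0,0,0,1,0,0.039,0,0,0,0,1]}}

```text
t: 19.1
tool_pos: [0.477, -0.0995, 0.1368]
eef_rot: [-179.7, 0.6, 179.7]
ft_force: [0.4, 0.0, -0.1]
width: 0.09
```

Call:
{"fn": "play_rows", "kwargs": {"plan": [-0.007,0.0405,0,0,0,0,1,-0.007,0.0405,0,0,0,0,1,-0.007,0.0405,0,0,0,0,1,-0.007,0.0405,0,0,0,0,1,-0.007,0.0405,0,0,0,0,1]}}

```text
t: 19.6
tool_pos: [0.5077, 0.1086, 0.1304]
eef_rot: [-180.0, 0.0, 180.0]
ft_force: [0.6, -0.9, -0.2]
width: 0.094
```

Call:
{"fn": "play_rows", "kwargs": {"plan": [-0.007,0.0405,0,0,0,0,1,-0.007,0.0405,0,0,0,0,1,-0.007,0.0405,0,0,0,0,1,-0.007,0.0405,0,0,0,0,1,-0.01,0.0405,0,0,0,0,1]}}

```text
t: 20.1
tool_pos: [0.5455, 0.3112, 0.1301]
eef_rot: [-180.0, -0.0, -180.0]
ft_force: [0.9, -0.0, 0.1]
width: 0.094
```

Call:
{"fn": "play_rows", "kwargs": {"plan": [0,0,0,0,0,0,1,0,0,0,0,0,0,1,0,0,0,0,0,0,1]}}

```text
t: 20.4
tool_pos: [0.5455, 0.3085, 0.13]
eef_rot: [-180.0, -0.1, 179.9]
ft_force: [0.4, -0.9, 0.4]
width: 0.0941
```

```bash
python3 - <<'E'
from h import *
cam('scene','pics/s9.png');s=manip.state();print(s['tool_pos'],s['ft_force'],s['width'])
E
```

```text
[0.54557768 0.30822858 0.13020206] [ 0.21705313 -0.55357171 -0.25080005] 0.0939250912927407
```

View pics/s9.png

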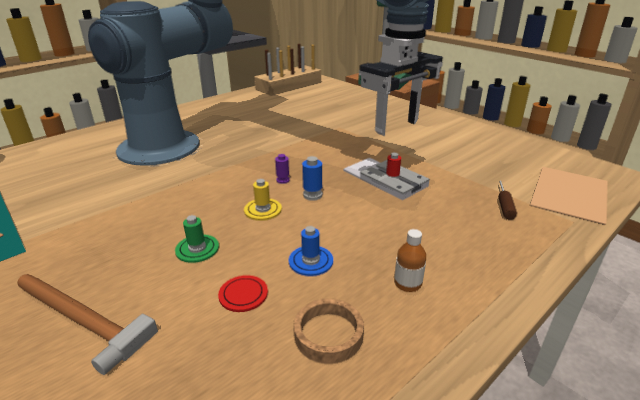

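Call:
{"fn": "play_rows", "kwargs": {"plan": [0,0,0.03,0,0,0,1,0,0,0.03,0,0,0,1,0,0,0.022,0,0,0,1,0,0,0.012,0,0,0,1,0,0,0.003,0,0,0,1]}}

```text
t: 20.95
tool_pos: [0.545, 0.3082, 0.0321]
eef_rot: [-179.9, -0.1, 179.9]
ft_force: [-0.3, -0.2, -0.0]
width: 0.0938
```

Call:
{"fn": "play_rows", "kwargs": {"plan": [0,0,0,0,0,0,1,0,0,0,0,0,0,0.7,0,0,0,0,0,0,0.5,0,0,0,0,0,0,0.4,0,0,0,0,0,0,0.4]}}

```text
t: 21.45
tool_pos: [0.5461, 0.3096, 0.034]
eef_rot: [180.0, 0.0, 180.0]
ft_force: [-0.9, 0.8, 0.2]
width: 0.0656
```

```bash
python3 - <<'E'
from h import *
cam('scene');s=manip.state();print(s['tool_pos'],s['ft_force'],s['width'])
crop('scene',330,80,450,210,4,'pics/r1.png')
cam('top');crop('top',170,160,270,290,4,'pics/r1t.png')
E
```

```text
[0.54593742 0.30957047 0.0338185 ] [0.02277808 0.20252222 0.56737224] 0.06118161063774859
```

View pics/r1.png

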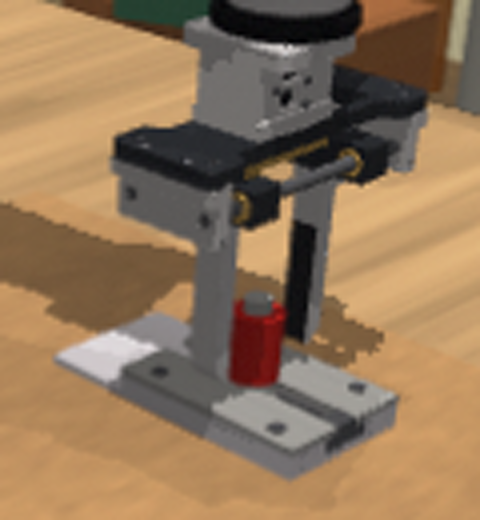

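View pics/r1t.png

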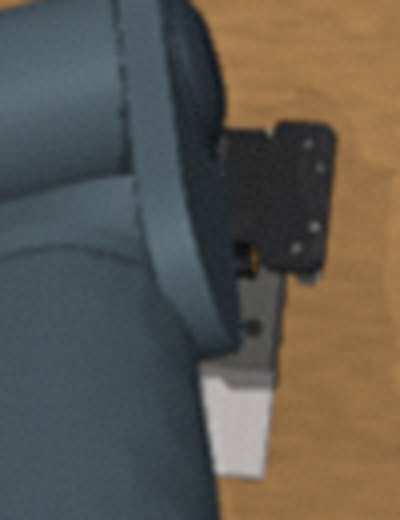

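Call:
{"fn": "play_rows", "kwargs": {"plan": [0,0,0,0,0,0,0,0,0,0,0,0,0,0,0,0,0,0,0,0,0,0,0,0,0,0,0,0,0,0,0,0,0,0,0]}}

```text
t: 22.05
tool_pos: [0.5458, 0.3095, 0.0334]
eef_rot: [180.0, 0.0, 180.0]
ft_force: [0.6, 0.7, -0.1]
width: 0.0292
```

Call:
{"fn": "play_rows", "kwargs": {"plan": [0,0,0,0,0,0,0,0,0,0,0,0,0,0]}}

```text
t: 22.25
tool_pos: [0.5458, 0.3095, 0.0335]
eef_rot: [180.0, 0.0, 180.0]
ft_force: [-0.3, -0.6, -0.1]
width: 0.0295
```

Call:
{"fn": "play_rows", "kwargs": {"plan": [0.004,0,0,0,0,0,0,0.006,0,0,0,0,0,0,0.008,0.0002,0,0,0,0,0,0.008,0.0001,0,0,0,0,0,0.008,0.0001,0,0,0,0,0]}}

```text
t: 22.75
tool_pos: [0.5108, 0.3098, 0.0334]
eef_rot: [-180.0, -0.0, -180.0]
ft_force: [0.6, -0.3, -0.6]
width: 0.0291
```

```bash
python3 - <<'E'
from h import *
cam('scene');s=manip.state();print(s['tool_pos'],s['ft_force'],s['torque'],s['width'])
crop('scene',330,80,450,210,4,'pics/r2.png')
E
```

```text
[0.50994764 0.30989146 0.03340053] [-0.48970007  0.37090607 -0.11752189] [-0.01921342  0.16086419  0.01035307] 0.029083082914550442
```

View pics/r2.png

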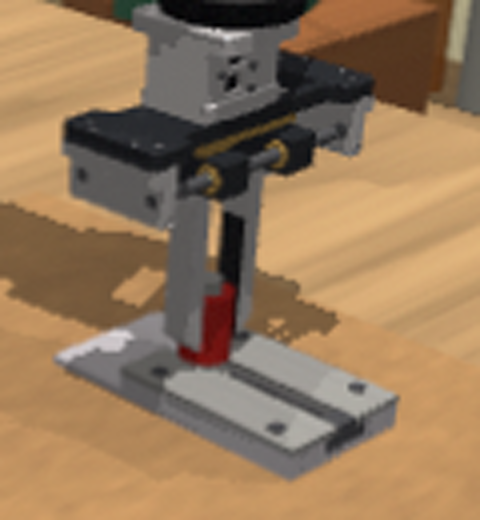

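Sliding freely with the die held. I'll go on to the ledge.

Call:
{"fn": "play_rows", "kwargs": {"plan": [0.01,0.0001,0,0,0,0,0,0.01,0.0001,0,0,0,0,0,0.01,0.0001,0,0,0,0,0,0.01,0.0001,0,0,0,0,0,0.008,0.0001,0,0,0,0,0]}}

```text
t: 23.3
tool_pos: [0.4627, 0.3104, 0.0334]
eef_rot: [-180.0, -0.0, -180.0]
ft_force: [-0.1, -0.0, -0.4]
width: 0.0294
```

Call:
{"fn": "play_rows", "kwargs": {"plan": [0.007,0.0001,0,0,0,0,0,0.002,0,0,0,0,0,0,0,0,0,0,0,0,0,0,0,0,0,0,0,0]}}

```text
t: 23.7
tool_pos: [0.4546, 0.3104, 0.0334]
eef_rot: [-180.0, -0.0, 180.0]
ft_force: [-1.2, -0.6, 0.9]
width: 0.0294
```

```bash
python3 - <<'E'
from h import *
cam('scene');s=manip.state();print(s['tool_pos'],s['ft_force'],s['torque'],s['width'])
crop('scene',330,80,450,210,4,'pics/r3.png')
E
```

```text
[0.45471283 0.31044807 0.03343317] [-0.82660993 -0.18535907  0.81911875] [ 0.06143088  0.23256198 -0.0102017 ] 0.02950173681347547
```

View pics/r3.png

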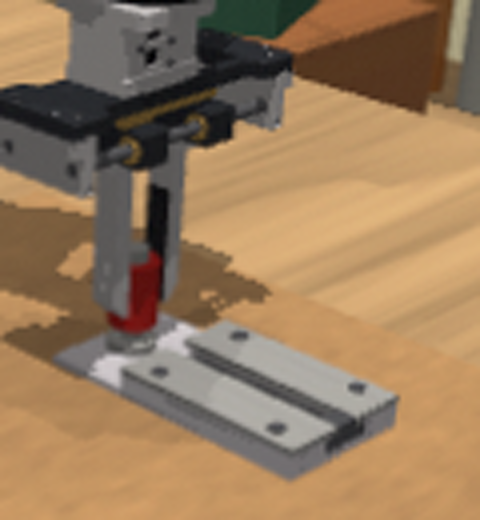

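Call:
{"fn": "play_rows", "kwargs": {"plan": [0,0,-0.005,0,0,0,0,0,0,-0.015,0,0,0,0,0,0,-0.03,0,0,0,0,0,0,-0.03,0,0,0,0,0,0,-0.03,0,0,0,0]}}

```text
t: 24.25
tool_pos: [0.4551, 0.3105, 0.1458]
eef_rot: [180.0, 0.1, 180.0]
ft_force: [-0.6, 0.3, -1.2]
width: 0.0296
```

Call:
{"fn": "play_rows", "kwargs": {"plan": [-0.0152,-0.0405,0,0,0,0,0,-0.0152,-0.0405,0,0,0,0,0,-0.0152,-0.0405,0,0,0,0,0,-0.0152,-0.0405,0,0,0,0,0,-0.0152,-0.0405,0,0,0,0,0]}}

```text
t: 24.75
tool_pos: [0.5316, 0.1062, 0.145]
eef_rot: [-180.0, 0.1, 180.0]
ft_force: [0.2, 0.0, -1.4]
width: 0.0296
```

Call:
{"fn": "play_rows", "kwargs": {"plan": [-0.0152,-0.0405,0,0,0,0,0,-0.0152,-0.0405,0,0,0,0,0,-0.0152,-0.0405,0,0,0,0,0,-0.0152,-0.0405,0,0,0,0,0,-0.0152,-0.0405,0,0,0,0,0]}}

```text
t: 25.25
tool_pos: [0.6075, -0.0966, 0.1449]
eef_rot: [-180.0, 0.1, 180.0]
ft_force: [-0.2, 1.0, -0.9]
width: 0.0296
```

Call:
{"fn": "play_rows", "kwargs": {"plan": [-0.0152,-0.0405,0,0,0,0,0,0,0,0,0,0,0,0,0,0,0.03,0,0,0,0,0,0,0.03,0,0,0,0,0,0,0.02,0,0,0,0]}}

```text
t: 25.75
tool_pos: [0.621, -0.1344, 0.0623]
eef_rot: [180.0, -0.1, 180.0]
ft_force: [0.4, 0.5, -0.9]
width: 0.0295
```

```bash
python3 - <<'E'
from h import *
cam('scene','pics/r4.png');s=manip.state();print(s['tool_pos'],s['ft_force'],s['torque'],s['width'])
E
```

```text
[ 0.61896654 -0.13350351  0.05892448] [-2.73261656  1.17546118 -3.96460841] [ 0.05518698  0.1382512  -0.01250846] 0.029297373591185276
```

View pics/r4.png

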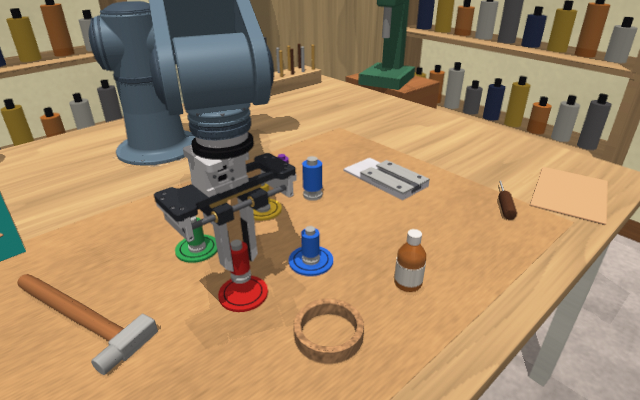

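Call:
{"fn": "play_rows", "kwargs": {"plan": [0,0,0.015,0,0,0,0,0,0,0.01,0,0,0,0,0,0,0.004,0,0,0,0,0,0,0,0,0,0,0,0,0,0.001,0,0,0,0]}}

```text
t: 26.3
tool_pos: [0.6226, -0.1353, 0.0344]
eef_rot: [-180.0, 0.1, 180.0]
ft_force: [-0.1, 0.0, -0.7]
width: 0.0292
```

Call:
{"fn": "play_rows", "kwargs": {"plan": [0,0,0.001,0,0,0,0,0,0,0,0,0,0,0,0,0,0,0,0,0,0]}}

```text
t: 26.6
tool_pos: [0.6226, -0.1353, 0.0334]
eef_rot: [-180.0, 0.1, 180.0]
ft_force: [0.5, 0.7, 3.1]
width: 0.0295
```

```bash
python3 - <<'E'
from h import *
cam('scene');s=manip.state();print(s['tool_pos'],s['ft_force'],s['torque'],s['width'])
crop('scene',170,180,370,320,4,'pics/r5.png')
E
```

```text
[ 0.62261996 -0.135348    0.03338945] [-0.26451533  0.38308528  3.1466349 ] [ 0.06809108  0.00212302 -0.03001477] 0.02976554293988643
```

View pics/r5.png

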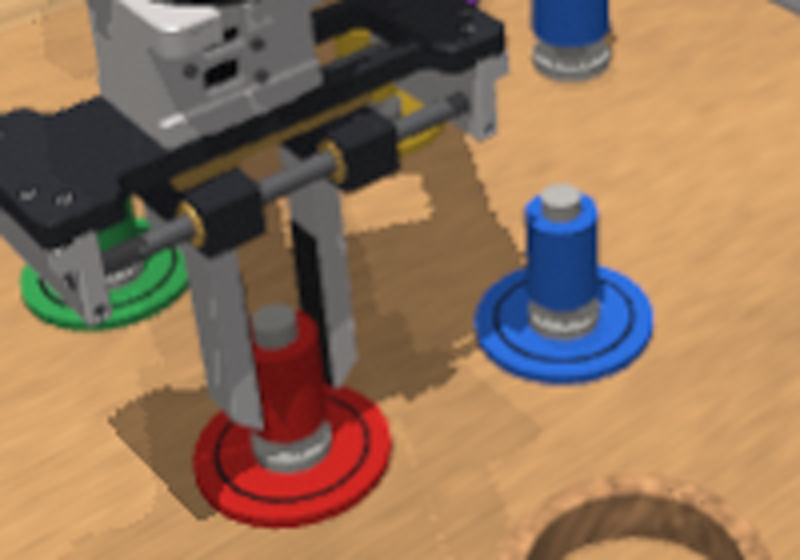

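Call:
{"fn": "play_rows", "kwargs": {"plan": [0,0,0,0,0,0,0.5,0,0,0,0,0,0,0.9,0,0,0,0,0,0,0.9,0,0,0,0,0,0,0.9,0,0,0,0,0,0,0.9]}}

```text
t: 27.15
tool_pos: [0.6218, -0.135, 0.0323]
eef_rot: [180.0, -0.0, 180.0]
ft_force: [0.7, 0.2, 0.1]
width: 0.0659
```

Call:
{"fn": "play_rows", "kwargs": {"plan": [0,0,-0.02,0,0,0,0.9,0,0,-0.04,0,0,0,0.9,0,0,-0.04,0,0,0,0.9,0,0,-0.03,0,0,0,0.9,0,0.03,0,0,0,0,0.9]}}

```text
t: 27.65
tool_pos: [0.6253, -0.1083, 0.1688]
eef_rot: [-179.7, 0.6, 179.8]
ft_force: [0.2, -0.7, -0.2]
width: 0.0848
```

Call:
{"fn": "play_rows", "kwargs": {"plan": [0.01,0.045,0,0,0,0,0.9,0.01,0.045,0,0,0,0,0.9,0.01,0.045,0,0,0,0,0.9,0.01,0.045,0,0,0,0,0.9,0.01,0.045,0,0,0,0,0.9]}}

```text
t: 28.15
tool_pos: [0.5713, 0.1216, 0.1626]
eef_rot: [180.0, 0.0, 180.0]
ft_force: [0.6, -0.2, 0.5]
width: 0.0849
```

Call:
{"fn": "play_rows", "kwargs": {"plan": [0.01,0.045,0,0,0,0,0.9,0.01,0.045,0,0,0,0,0.9,0.01,0.045,0,0,0,0,0.9,0.01,0.045,0,0,0,0,0.9,0.01,0.045,0,0,0,0,0.9]}}

```text
t: 28.65
tool_pos: [0.5213, 0.3467, 0.1625]
eef_rot: [180.0, 0.0, 180.0]
ft_force: [0.5, 0.1, 0.1]
width: 0.0846
```

Call:
{"fn": "play_rows", "kwargs": {"plan": [0.01,0.03,0,0,0,0,0.9,0.01,0.02,0,0,0,0,0.9,0,0,0,0,0,0,0.9,0,0,0,0,0,0,0.9,0,0,0,0,0,0,0.9]}}

```text
t: 29.15
tool_pos: [0.5025, 0.394, 0.1624]
eef_rot: [-180.0, -0.0, 179.9]
ft_force: [0.1, -0.4, -0.3]
width: 0.0844
```

```bash
python3 - <<'E'
from h import *
cam('scene','pics/e1.png');cam('top','pics/e2.png');s=manip.state();print(s['tool_pos'],s['ft_force'],s['dq'].round(2))
crop('scene',160,140,360,320,4,'pics/e3.png');crop('top',270,160,470,330,4,'pics/e4.png')
E
```

```text
[0.50262138 0.39385179 0.16248557] [ 0.28730025 -1.57396932 -0.70282286] [ 0.06 -0.08  0.06  0.01  0.11 -0.04]
```

View pics/e1.png

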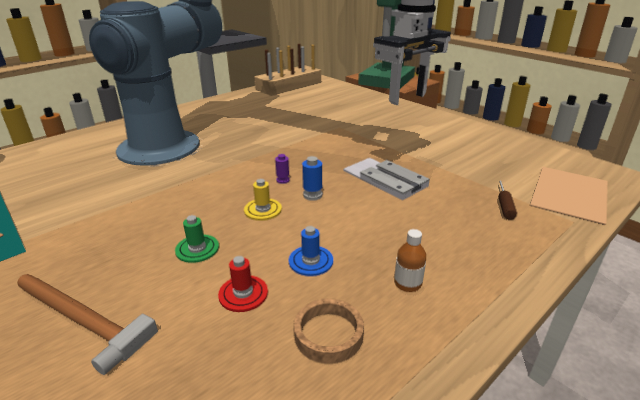

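View pics/e3.png

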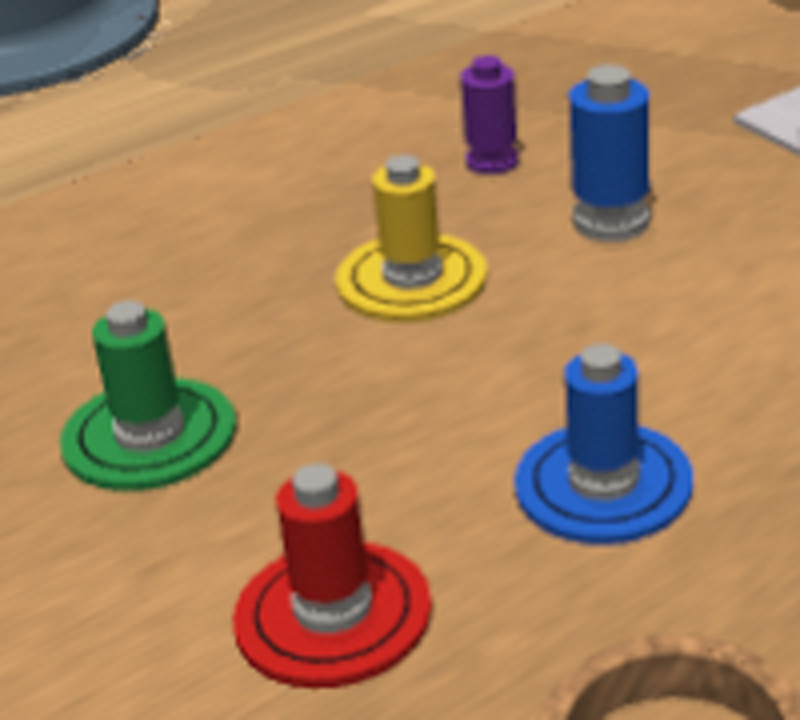

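View pics/e4.png

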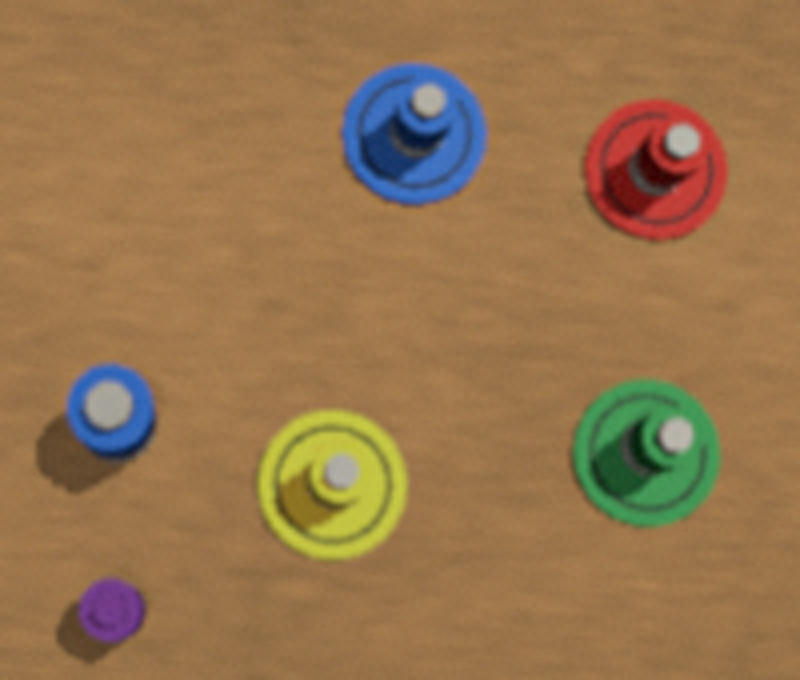

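All four dies stand upright inside their circles, and the bottle and look-alikes have not moved. Checking the tip offsets in numbers, then handing in.

```bash
python3 - <<'E'
from h import *
T=ld('top')
t=lambda U,V,z:at(T,(U+.5)/4-.5+270,(V+.5)/4-.5+160,z)
for n,a,p in [('blue',(430,100),(415,134)),('red',(683,140),(656,170)),('yellow',(342,470),(333,484)),('green',(677,435),(647,453))]:
    print(n,((t(*a,.07)-t(*p,.006))[:2]*1000).round(1))
print(manip.job_done())
E
```

```text
blue [ 1.9 -1.4]
red [ 0.9 -0.2]
yellow [ 2.3 -0.7]
green [ 3.3 -1.4]
the job is handed in; nothing more can be done
None
```

All four dies now stand upright on the pads of their own colours, and the job is handed in at about 29 s of the 106 s allowed.

- **Swap:** I set the green die on a bare spot of bench, then moved blue to the blue pad, yellow to the yellow pad and green to the green pad.
- **Red die:** I slid it about 91 mm along the slot onto the bare ledge, lifted it out and placed it on the red pad.

**Last checks:** In the final top picture the dies sit 1 to 4 mm off their pad centres, where 13 mm is allowed. Both cameras show them upright. The bottle, the larger blue look-alike and the purple one are where they started. Wrist force readings stayed below 7 N. The arm was clear of everything and nearly still at hand-in.

No check failed. The two cameras disagreed by up to about 3 mm when I located things, which is well within the margins.

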